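Make up one gift tray: two small round boxes and two tall cartons

TASK

Make up the gift tray for wrapping: lower the two small round boxes near it into its two round wells and stand the two tall cartons upright in its two narrow slots, everything fully seated and nothing dropped. The large round box, the short carton and the ribbon reel look alike but are not part of the set: leave them standing where they are.

Things in the scene. Friction and masses are not known exactly. Their poses are not given: they have to be found in the camera images.
- gift_tray: fixed flat beech tray, 144 (x) x 180 (y) x 24 mm high, at any yaw; origin: centre of its underside, z up. Two round wells 78 mm across at x = -25, y = -43 and +43 mm, floor 14 mm above the underside (10 mm deep). Two slots 36 (x) x 72 (y) mm at x = +46, y = -43 and +43 mm, floor 8 mm above the underside (16 mm deep). Rims have 2 mm chamfers; within a pair either item may take either place
- round_small_1: small round chip-wood box with a closed lid, 68 mm across, 30 mm high, about 0.13 kg; origin at the centre of its underside, z up. Belongs in a round well, where 20 mm of it stands above the tray's top
- round_small_2: second small round chip-wood box, just like the first: 68 mm across, 30 mm high, about 0.13 kg; origin at the centre of its underside, z up. Belongs in a round well. Round boxes may start at the right, some 0.1 m from a paper bag 0.5 m tall that stands on the table: come in from the left of it
- carton_tall_1: tall dark carton standing upright, 26 mm (its x) x 62 mm (its y) x 98 mm high, about 0.11 kg; origin at the centre of its underside, z up; grasp across the 26 mm. Belongs in a slot, its 62 mm along the tray's y, front or back to either side
- carton_tall_2: second tall dark carton, just like the first: 26 mm (x) x 62 mm (y) x 98 mm high, about 0.11 kg; origin at the centre of its underside, z up. Belongs in a slot, where it reaches 82 mm above the tray's top and crowds a gripper over the neighbouring well
- round_large: look-alike to leave alone: larger round chip-wood box, 90 mm across, 36 mm high; origin at the centre of its underside
- carton_short: look-alike to leave alone: shorter dark carton standing upright, 24 x 58 x 85 mm high; origin at the centre of its underside
- ribbon_reel: look-alike to leave alone: reel of ribbon lying flat, 77 mm across, 28 mm high, with a hole in the middle; origin at the centre of its underside
There are look-alikes about, which are no part of the job. Leave any red look-alike of the carton_tall_2 alone. Leave any red look-alike of the round_small_1 alone.

How it is judged:
By the outcome, as a careful person would: the job done as asked, in the order asked, and still so for the second after the job is handed in, with the robot touching nothing.
It also fails if it takes over 102 s, if anything falls off the work surface, if the arm or the gripper's body presses on something with over 40 N, if the wrist force passes 120 N, or if a joint passes its speed limit or range.

ROBOT

A 6-joint arm with a two-finger parallel gripper is mounted at the origin on a cart in front of the work surface, level with it; the furniture and walls round the work are solid. World frame = base frame: x ahead of the robot, y to its left, z up, the work surface at z = 0. Lengths are in m, angles in rad, forces in N, time in s.
With the tool pointing down it reaches from about 0.35 to 0.975 m from the base axis. Payload 4.9 kg.
Tool frame: the origin (TCP) lies on the centre line of the jaws, within the pads' length; the fingertips stand ctrl.tcp_to_tips ahead of it and the grasp point (between the pads) lies 3 mm ahead of it (ctrl.tcp_to_tips is the distance from the TCP to the fingertips, in m); z points along the fingers, y is the direction in which the jaws open and shut (so a half turn about z gives the same grasp; the last joint's range is limited). The gripper opens to 85 mm and grips with 20 to 120 N. Pads are 22 mm wide; open, the fingers measure 114 mm over their backs; the gripper's body (76 mm by 85 mm) begins 54 mm behind the grasp point. The pads swing forward as they close: fully open they stand 13 mm farther back than shut.
Start: joints at [-1.424, 0.053, 1.613, -0, 1.476, -0.119], TCP at [0.164, -0.603, 0.225] pointing down, gripper open.
Joint ranges: [-3.01, 3.01], [-1.01, 2.22], [0.06, 2.58], [-1.02, 4.17], [0.09, 2.62], [-3.14, 3.14]. Speed limits (rad/s): [2.57, 2.57, 3.14, 3.14, 3.14, 3.14].

INTERFACE

Orientations are given as a rotation vector (axis times angle).
In Python, from station import ctrl, vision gives the robot as it stands.
- The arm moves only by the tool jog_arm, never from a script. Its argument "deltas" is a list of rows, each a list of 7 numbers: the turn, a rotation vector about the tool's x, y, z in rad, then the shift along the tool's x, y, z in cm, then the opening, from 0 (shut) to 1 (fully open). A call has 1 to 12 rows; each row shifts and turns the commanded pose from where the row before left it, along the tool's axes as they then stand; what a row does not reach is not made up. A row lasts 1/12 s, in which the tool goes at most 41.7 mm and 7.16 degrees, less where a joint would pass 70% of its speed; a pose out of reach is approached as far as the arm can. A call with a gripper value outside its range is refused whole. The fingers move at their own pace and stop on an object; "grip_force" is the grip in N (left out, the last holds). Time passes only in rows, so rows that do not move let the fingers close. It gives the time, the measured TCP pose, the force and the opening at its end, in the units of the state.
- ctrl.get_obs(): the state, without advancing time (a new reading comes with each control period).
- vision.get_image(name): name is "side" or "top" or "wrist"; returns (picture, depth): 384x512x3 uint8, red, green, blue; 384x512 float32, m along the optical axis (not along the pixel's ray), 0 where there is no reading.
- vision.calibration(name): a dict with "fx", "fy", "cx", "cy" (pixels), "rvec" (rotation vector, rad) and "tvec" (3), from world to camera coordinates, as OpenCV has them; the wrist camera has in their place "hand_eye" (4x4, takes a point from camera to tool coordinates, whose origin is the TCP and whose axes are the flange's). Camera axes: x right, y down, z forward; pixel columns grow to the right and rows downward; lengths in m; the calibration is good to about 2 mm. A picture is of the moment at which its call begins: read the wrist's pose just before it. calibration takes no time and is no camera call.
- ctrl.finish_job(): hands the job in, once; it reports no verdict.
The state is a dict: "t": time; "q": joint angles; "dq": joint speeds; "effort": joint torques, N m; "tool_pos": TCP position; "tool_rot": TCP orientation; "contact_force": force on the tool from outside, world axes, zero at the start; "wrist_torque": the same for the moment, N m; "opening": finger opening in m.
Only numpy, scipy, OpenCV 4.12 (cv2) and the standard library are available. Lean on these libraries where they do the work, as an engineer would, in place of code of your own. Each camera call takes 0.05 s, during which the arm holds its last target. There are 200 camera calls.

## Working session

There is one attempt and no reset: what is moved stays moved. The work goes in short steps, Python scripts to look and compute and a tool call to move; the robot and the scene stay as the last step left them, time stands still between calls to the robot, and variables do not carry over. Pictures are saved under pics/ and viewed, about 12 in all and at most 16, crops included, and the job is handed in when it is done.

Besides the shell and the picture viewer there is one more tool, called after "Request:" as name([rows], argument=value, ...), one row to a line, values as JSON. jog_arm: Moves the arm, as the interface text tells. Its arguments: {"type":"object","properties":{"deltas":{"type":"array"},"grip_force":{"type":"number"}},"required":["deltas"]}

```bash
mkdir -p pics; ls
cat > h.py <<'E'
import sys; sys.path.insert(0,'.')
import numpy as np, cv2
from station import ctrl, vision
from scipy.spatial.transform import Rotation as R
def cam(name,obs=None):
    c=vision.calibration(name)
    K=np.array([[c['fx'],0,c['cx']],[0,c['fy'],c['cy']],[0,0,1]])
    if name=='wrist':
        T=np.eye(4);T[:3,:3]=R.from_rotvec(obs['tool_rot']).as_matrix();T[:3,3]=obs['tool_pos'];T=T@np.array(c['hand_eye'])
    else:
        M=np.eye(4);M[:3,:3]=R.from_rotvec(np.ravel(c['rvec'])).as_matrix();M[:3,3]=np.ravel(c['tvec']);T=np.linalg.inv(M)
    return K,T   # T camera->world
def shot(name,fn):
    o=ctrl.get_obs(); im,d=vision.get_image(name); K,T=cam(name,o)
    cv2.imwrite(f'pics/{fn}.png',im[:,:,::-1]); np.savez(f'pics/{fn}.npz',im=im,d=d,K=K,T=T); return im,d,K,T
def load(fn):
    z=np.load(f'pics/{fn}.npz'); return z['im'],z['d'],z['K'],z['T']
def plane(uv,z,K,T):
    uv=np.atleast_2d(uv).astype(float); r=np.c_[uv,np.ones(len(uv))]@np.linalg.inv(K).T@T[:3,:3].T
    return T[:3,3]+r*((z-T[2,3])/r[:,2])[:,None]
def cloud(d,K,T):
    v,u=np.mgrid[:d.shape[0],:d.shape[1]]; P=np.stack([(u-K[0,2])/K[0,0]*d,(v-K[1,2])/K[1,1]*d,d],-1)
    return P@T[:3,:3].T+T[:3,3]
E
python3 - <<'E'
from h import *
o=ctrl.get_obs();print(o,ctrl.tcp_to_tips)
for n in('top','side','wrist'):
    im,d,K,T=shot(n,n+'0');print(n,K[0,0],T.round(3).tolist())
a=cv2.imread('pics/top0.png');b=cv2.imread('pics/side0.png')
E
```

```text
pics
{'t': 0.0, 'q': array([-1.42397961e+00,  5.33557362e-02,  1.61429547e+00,  5.10983354e-05,
        1.47602541e+00, -1.19011742e-01]), 'dq': array([-0.0016075 ,  0.00101052,  0.00028901,  0.00079256, -0.00024209,
       -0.00087757]), 'effort': array([-4.09588138e-04, -3.93684626e+01, -3.70178068e+01, -2.85191772e-04,
        6.89215609e-03,  1.06054387e-06]), 'tool_pos': array([ 0.16410585, -0.60240572,  0.22396286]), 'tool_rot': array([-3.11181842e+00, -4.16050144e-01, -3.43582060e-05]), 'contact_force': array([-0.5226017 ,  0.14138199, -0.03321119]), 'wrist_torque': array([0.03258136, 0.0350109 , 0.005418  ]), 'opening': 0.08576979505097307} 0.022
top 347.3558840983751 [[-0.014, -0.997, 0.077, 0.515], [-1.0, 0.013, -0.011, -0.335], [0.01, -0.078, -0.997, 0.951], [0.0, 0.0, 0.0, 1.0]]
side 408.37777753408204 [[-0.998, -0.052, 0.036, 0.502], [-0.063, 0.806, -0.589, 0.42], [0.002, -0.59, -0.808, 1.093], [0.0, 0.0, 0.0, 1.0]]
wrist 284.2872163937008 [[0.262, -0.926, -0.271, 0.234], [-0.965, -0.252, -0.072, -0.583], [-0.001, 0.281, -0.96, 0.373], [0.0, 0.0, 0.0, 1.0]]
```

View pics/top0.png

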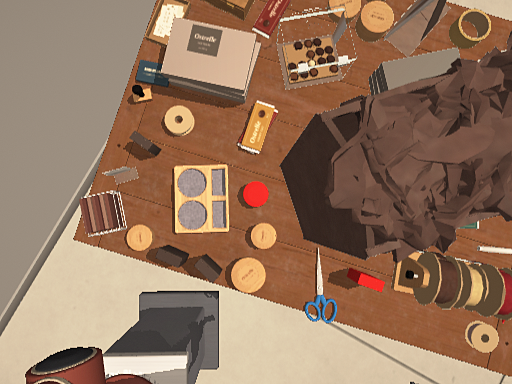

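View pics/side0.png

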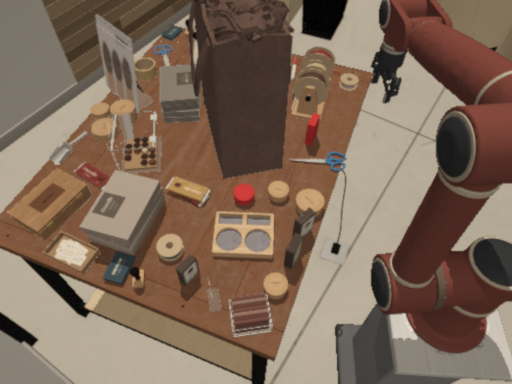

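The top view shows the tray at (201,198), with these candidates:
- **Round:** (140,237), (263,236), a bigger one at (248,274), a red one at (256,194) and the reel at (179,121).
- **Dark cartons:** (171,255), (207,266) and (146,144), plus a red one at (365,279).

The bag is to the right. I'll measure sizes and heights next.

Run:
```python
from h import *
im,d,K,T=load('top0'); P=cloud(d,K,T)
print('table z',np.median(P[200:230,235:245,2]))
def comp(fn,box,zlo,zhi):
    im,d,K,T=load(fn);P=cloud(d,K,T);u0,v0,u1,v1=box
    m=np.zeros(d.shape,np.uint8); Z=P[...,2]; m[v0:v1,u0:u1]=((Z>zlo)&(Z<zhi)&(d>0))[v0:v1,u0:u1]
    n,l,s,c=cv2.connectedComponentsWithStats(m)
    if n<2:return
    i=1+s[1:,4].argmax(); q=P[l==i]; zt=np.percentile(q[:,2],90)
    top=q[np.abs(q[:,2]-zt)<.008]
    r=cv2.minAreaRect((top[:,:2]*1000).astype(np.float32))
    return zt.round(4),np.array(r[0]).round(1),np.array(r[1]).round(1),round(r[2],1),len(top)
for nm,b,a in [('rA',(120,220,158,252),(.015,.06)),('rB',(246,220,280,252),(.015,.06)),('large',(225,252,272,295),(.015,.06)),
 ('redr',(240,178,272,210),(.01,.06)),('c1',(150,238,190,272),(.05,.15)),('c2',(188,248,226,285),(.05,.15)),('c3',(128,128,164,158),(.05,.15)),('tray',(165,158,236,240),(.017,.04)),('reel',(160,100,200,142),(.015,.06))]:
    print(nm,comp('top0',b,*a))
a=im[225:300,120:300,::-1]; b=im[120:165,120:200,::-1]
s=load('side0')[0][:,:,::-1]
A=cv2.resize(a,None,fx=4,fy=4,interpolation=2)
B=cv2.resize(s[180:310,160:340],None,fx=3,fy=3,interpolation=2)[:290,:720]
B=cv2.resize(s[175:310,160:340],(390,290)); B2=cv2.resize(b,(330,290)); cv2.imwrite('pics/crop1.png',np.vstack([A,np.hstack([B,B2])]))
```

```text
table z 0.00041239829988221066
rA (np.float64(0.0328), array([460.5, -41.2]), array([66.2, 65.4]), 89.6, 540)
rB (np.float64(0.0323), array([ 461.1, -364.9]), array([63.2, 65.4]), 89.3, 523)
large (np.float64(0.0384), array([ 360.5, -324.1]), array([88.6, 86.8]), 88.7, 956)
redr (np.float64(0.0321), array([ 570.8, -346.7]), array([66.5, 64. ]), 88.9, 505)
c1 (np.float64(0.1005), array([ 414.9, -132.7]), array([62.2, 26.5]), 64.9, 291)
c2 (np.float64(0.1003), array([ 383.1, -224.2]), array([61.2, 26.5]), 45.9, 292)
c3 (np.float64(0.0876), array([706. , -59.2]), array([58.9, 24.1]), 54.3, 224)
tray (np.float64(0.0263), array([ 561.1, -201.1]), array([180. , 144.1]), 1.0, 1606)
reel (np.float64(0.0306), array([ 775.2, -141.7]), array([73.7, 75.3]), 87.7, 579)
```

View pics/crop1.png

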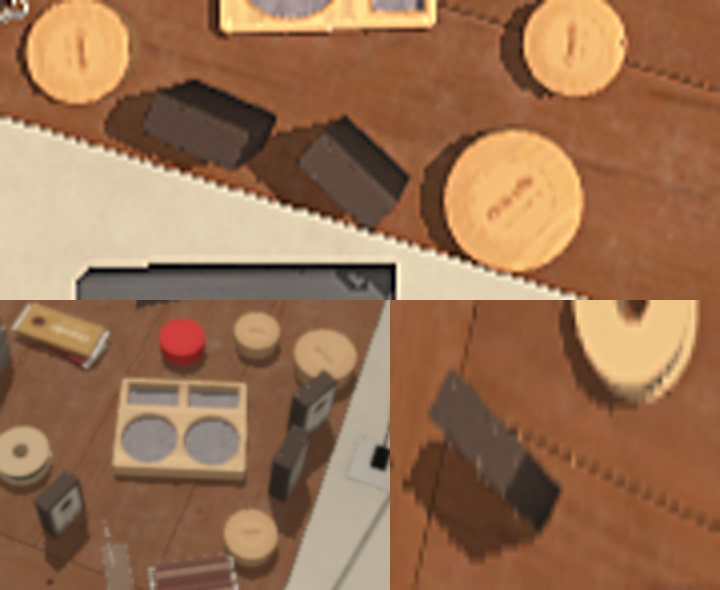

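The top-view sizes settle which items belong:
- **Small round boxes:** rA (140,237) and rB (263,236).
- **Tall cartons:** c1 (171,255) and c2 (207,266), both about 98 mm high.
- **Leave alone:** (146,144) is 85 mm high, so it's the short carton. (248,274) is the large round box, and I'm leaving the red ones too.

The tray's slots face world -y. I'll check how much room there is by the bag and cross-check the tray in the side view.

```bash
cat >> h.py <<'E'
def go(x,y,z,yaw=None):
    "remaining delta in tool frame (cm), given target mm; yaw = world angle of tool x, deg"
    o=ctrl.get_obs(); M=R.from_rotvec(o['tool_rot']).as_matrix()
    yw=np.degrees(np.arctan2(M[1,0],M[0,0]))
    d=M.T@(np.array([x,y,z])/1000-o['tool_pos'])*100
    print('t',round(o['t'],2),'pos',(o['tool_pos']*1000).round(1),'yaw',yw.round(2),'tilt',M[:,2].round(3),'open',round(o['opening']*1000,1),'F',np.round(o['contact_force'],1),'| delta cm',d.round(2),'' if yaw is None else f'turn z {np.radians(yw-yaw):.3f}')
E
python3 - <<'E'
from h import *
for f in('top0','side0'):
    im,d,K,T=load(f);P=cloud(d,K,T).reshape(-1,3);P=P[(d.ravel()>0)]
    for z0,z1 in((.05,.15),(.15,.3),(.3,.6)):
        q=P[(P[:,2]>z0)&(P[:,2]<z1)&(P[:,1]<-.4)&(P[:,1]>-.9)&(P[:,0]>.25)&(P[:,0]<.9)]
        for lo in np.arange(.25,.75,.05):
            w=q[(q[:,0]>=lo)&(q[:,0]<lo+.05)]
            if len(w)>8: print(f,z0,round(lo,2),'ymax',np.percentile(w[:,1],98).round(3),len(w))
im,d,K,T=load('side0');P=cloud(d,K,T)
# side: tray top plane edges & round tops
m=np.zeros(d.shape,np.uint8);Z=P[...,2];m[205:265,205:280]=((Z>.018)&(Z<.03))[205:265,205:280]
n,l,s,c=cv2.connectedComponentsWithStats(m);i=1+s[1:,4].argmax()
pts=plane(np.argwhere(l==i)[:,::-1],.024,K,T)
print('tray side',cv2.minAreaRect((pts[:,:2]*1000).astype(np.float32)))
im,d,K,T=load('top0');P=cloud(d,K,T);Z=P[...,2]
def cc(box,zr,zp):
    m=np.zeros(d.shape,np.uint8);u0,v0,u1,v1=box;m[v0:v1,u0:u1]=((Z>zr[0])&(Z<zr[1]))[v0:v1,u0:u1]
    n,l,s,c=cv2.connectedComponentsWithStats(m);i=1+s[1:,4].argmax()
    return cv2.minAreaRect((plane(np.argwhere(l==i)[:,::-1],zp,K,T)[:,:2]*1000).astype(np.float32))
print('tray top',cc((165,158,236,240),(.018,.032),.024))
# gray felt floors by colour
hsv=cv2.cvtColor(im,cv2.COLOR_RGB2HSV);g=np.zeros(d.shape,np.uint8);g[160:238,168:235]=(hsv[160:238,168:235,1]<70)
n,l,s,c=cv2.connectedComponentsWithStats(g)
for i in range(1,n):
    if s[i,4]>60: print('felt',s[i],c[i].round(1),(plane(c[i],.014 if s[i,4]>500 else .008,K,T)*1000).round(1))
E
```

```text
top0 0.05 0.25 ymax -0.779 327
top0 0.05 0.3 ymax -0.601 1027
top0 0.05 0.35 ymax -0.593 1474
top0 0.05 0.4 ymax -0.752 282
top0 0.05 0.45 ymax -0.462 149
top0 0.05 0.5 ymax -0.448 191
top0 0.05 0.55 ymax -0.435 180
top0 0.05 0.6 ymax -0.413 139
top0 0.15 0.25 ymax -0.872 46
top0 0.15 0.3 ymax -0.737 1018
top0 0.15 0.35 ymax -0.744 871
top0 0.15 0.4 ymax -0.752 14
top0 0.15 0.45 ymax -0.467 360
top0 0.15 0.5 ymax -0.457 400
top0 0.15 0.55 ymax -0.437 437
top0 0.15 0.6 ymax -0.415 374
top0 0.15 0.65 ymax -0.515 121
top0 0.3 0.45 ymax -0.474 3651
top0 0.3 0.5 ymax -0.425 7997
top0 0.3 0.55 ymax -0.43 8739
top0 0.3 0.6 ymax -0.422 7793
top0 0.3 0.65 ymax -0.468 3727
top0 0.3 0.7 ymax -0.512 275
side0 0.05 0.25 ymax -0.778 115
side0 0.05 0.3 ymax -0.592 427
side0 0.05 0.35 ymax -0.591 559
side0 0.05 0.4 ymax -0.75 117
side0 0.05 0.45 ymax -0.462 324
side0 0.05 0.5 ymax -0.448 354
side0 0.05 0.55 ymax -0.434 349
side0 0.05 0.6 ymax -0.412 335
side0 0.05 0.65 ymax -0.439 110
side0 0.05 0.7 ymax -0.582 59
side0 0.15 0.25 ymax -0.856 15
side0 0.15 0.3 ymax -0.735 339
side0 0.15 0.35 ymax -0.
[... 232 characters left out ...]
 0.3 0.4 ymax -0.541 22
side0 0.3 0.45 ymax -0.472 1604
side0 0.3 0.5 ymax -0.422 2061
side0 0.3 0.55 ymax -0.427 2119
side0 0.3 0.6 ymax -0.418 2104
side0 0.3 0.65 ymax -0.445 1150
side0 0.3 0.7 ymax -0.494 501
tray side ((562.4794921875, -199.64288330078125), (178.81068420410156, 146.3760528564453), 1.4484715461730957)
tray top ((560.9051513671875, -201.45159912109375), (179.45521545410156, 144.01193237304688), 0.9605626463890076)
felt [178 169  28  28 617] [191.6 182.6] [[ 604.9 -174.6   14. ]]
felt [212 169  13  26 324] [218.2 181.6] [[ 607.2 -245.8    8. ]]
felt [179 201  28  28 624] [192.2 214.6] [[ 518.4 -176.2   14. ]]
felt [213 201  13  27 332] [218.9 213.7] [[ 520.  -247.3    8. ]]
```

The bag's near face is at y≈-0.46, and the tray measurements agree within 2 mm. I'll square up the tool and come in from the left.

Request:
jog_arm([
  [0,0,0.124,0,0,0,1],
  [0,0,0.124,0,0,0,1],
  [0,0,0,1.7,-3.4,0,1],
  [0,0,0,1.7,-3.4,0,1],
  [0,0,0,1.7,-3.4,0,1],
  [0,0,0,1.7,-3.4,0,1],
  [0,0,0,1.7,-3.4,0,1],
  [0,0,0,1.7,-3.4,0,1],
  [0,0,0,1.7,-3.4,0,1],
  [0,0,0,1.7,-3.4,0,1],
], grip_force=40)

```text
t: 0.98
tool_pos: [0.2955, -0.3268, 0.2248]
tool_rot: [-3.141, -0.027, -0.0]
contact_force: [0.1, -0.3, -0.4]
opening: 0.0853
```

Run:
```python
from h import *
go(461,-365,150,1)
```

```text
t 0.98 pos [ 295.5 -326.8  224.8] yaw 0.98 tilt [ 0.  0. -1.] open 85.3 F [ 0.1 -0.3 -0.4] | delta cm [16.48  4.1   7.48] turn z -0.000
```

Request:
jog_arm([
  [0,0,0,3.2,0.8,1.4,1],
  [0,0,0,3.2,0.8,1.4,1],
  [0,0,0,3.2,0.8,1.4,1],
  [0,0,0,3.2,0.8,1.4,1],
  [0,0,0,3.2,0.8,1.4,1],
  [0,0,0,0,0,0,1],
  [0,0,0,0,0,0,1],
])

```text
t: 1.57
tool_pos: [0.4561, -0.3648, 0.1524]
tool_rot: [-3.138, -0.03, 0.006]
contact_force: [0.4, -0.3, 0.2]
opening: 0.0853
```

Run:
```python
from h import *
im,d,K,T=shot('wrist','w1')
P=cloud(d,K,T)
m=((P[...,2]>.024)&(P[...,2]<.04)&(np.hypot(P[...,0]-.461,P[...,1]+.365)<.05)&(d>0)).astype(np.uint8)
n,l,s,c=cv2.connectedComponentsWithStats(m);i=1+s[1:,4].argmax();q=plane(np.argwhere(l==i)[:,::-1],.030,K,T)[:,:2]*1000
print('rB wrist',cv2.minEnclosingCircle(q.astype(np.float32)),s[i],P[l==i][:,2].mean())
go(461,-365,34,1)
```

```text
rB wrist ((463.0334777832031, -365.6354675292969), 34.000484466552734) [ 224  138   69   67 3632] 0.03015825256698193
t 1.62 pos [ 455.8 -365.3  154. ] yaw 1.06 tilt [-0.002  0.002 -1.   ] open 85.5 F [0.1 0.  0.5] | delta cm [ 0.55  0.   12.  ] turn z 0.001
```

View pics/w1.png

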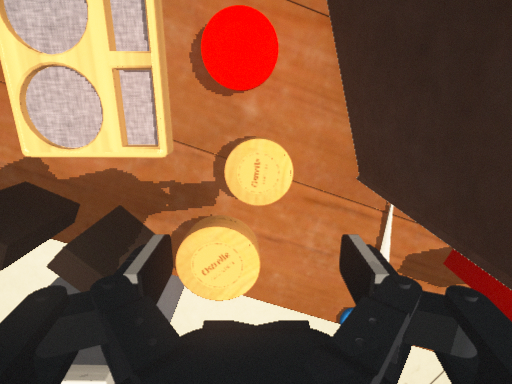

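The small box sits at pixel (258,172), clear of the bag edge (about 358,180), with the large box behind it at (217,262). I'll read the fingertip height from depth while open.

Run:
```python
from h import *
im,d,K,T=load('w1');P=cloud(d,K,T)
m=(d>0)&(P[...,2]>.1)&(P[...,2]<.17)
m[:220]=0
q=(P[m]-[.4558,-.3653,.154])*1000
print('lowest rel TCP',np.percentile(q[:,2],[0,1,5,20]),)
lo=q[q[:,2]<np.percentile(q[:,2],8)]; print(lo[:,:2].min(0),lo[:,:2].max(0))
go(462.5,-365.4,36,1)
```

```text
lowest rel TCP [-53.90726155 -30.46376345 -23.35857756 -10.36561034]
[ -61.94314209 -110.28277919] [  3.1386535  147.58915393]
t 1.62 pos [ 455.8 -365.3  154. ] yaw 1.06 tilt [-0.002  0.002 -1.   ] open 85.5 F [0.1 0.  0.5] | delta cm [ 0.69  0.04 11.8 ] turn z 0.001
```

Run:
```python
from h import *
im,d,K,T=load('w1');P=cloud(d,K,T)
q=(P-[.4558,-.3653,.154])*1000
m=(d>0)&(abs(q[...,0])<13)&(abs(q[...,1])>38)&(abs(q[...,1])<62)&(q[...,2]>-80)
s=q[m];print(len(s),np.percentile(s[:,2],[0,1,3,10]),np.percentile(abs(s[:,1]),[1,50,99]))
```

```text
13857 [17.28535866 20.8658294  24.53177245 33.80130702] [39.0211877  53.35666896 61.8668436 ]
```

Request:
jog_arm([
  [0,0,0,0.35,0,2.2,1],
  [0,0,0,0.35,0,2.2,1],
  [0,0,0,0,0,2.2,1],
  [0,0,0,0,0,2.0,1],
  [0,0,0,0,0,1.6,1],
  [0,0,0,0,0,1.2,1],
  [0,0,0,0,0,0,1],
  [0,0,0,0,0,0,1],
])

```text
t: 2.28
tool_pos: [0.4625, -0.3659, 0.0419]
tool_rot: [3.141, 0.027, 0.0]
contact_force: [0.4, -0.0, 0.0]
opening: 0.0856
```

Run:
```python
from h import *
go(462.5,-365.4,32,1)
```

```text
t 2.28 pos [ 462.5 -365.9   41.9] yaw 0.98 tilt [ 0. -0. -1.] open 85.6 F [ 0.4 -0.   0. ] | delta cm [-0.   -0.05  0.99] turn z -0.000
```

Request:
jog_arm([
  [0,0,0,0,0,0.9,1],
  [0,0,0,0,0,0,0.5],
  [0,0,0,0,0,0,0.5],
  [0,0,0,0,0,0,0.5],
  [0,0,0,0,0,0,0.5],
  [0,0,0,0,0,0,0.5],
  [0,0,0,0,0,0,0.5],
], grip_force=40)

```text
t: 2.87
tool_pos: [0.4632, -0.3658, 0.0325]
tool_rot: [3.141, 0.028, 0.001]
contact_force: [0.1, -0.1, -0.1]
opening: 0.0428
```

Run:
```python
from h import *
go(461,-365,200,1); shot('wrist','w2')
```

```text
t 2.87 pos [ 463.2 -365.8   32.5] yaw 1.02 tilt [ 0. -0. -1.] open 42.8 F [ 0.1 -0.1 -0.1] | delta cm [ -0.21  -0.08 -16.75] turn z 0.000
```

View pics/w2.png

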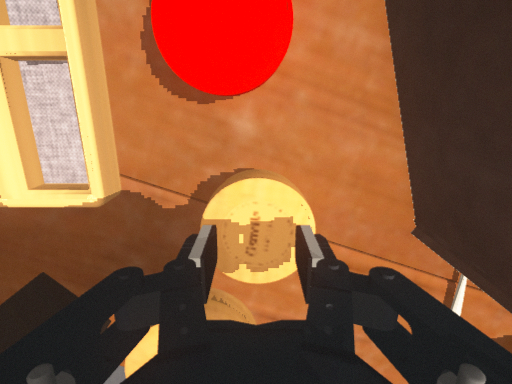

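The gripper closed to the commanded 43 mm with nothing between the jaws. The pads, at (210,245) and (310,245), look to be over the lid or short of the box at (258,226). I'll read the depth there.

Run:
```python
from h import *
im,d,K,T=load('w2');P=cloud(d,K,T);q=(P-[.4632,-.3658,.0325])*1000
for v in(226,232,240,250,265,290):
  for u in(197,203,208,213,230,258): print(v,u,q[v,u].round(0),end=' ')
  print()
m=((P[...,2]>.024)&(P[...,2]<.034)&(np.hypot(P[...,0]-.4625,P[...,1]+.3654)<.05))
print(P[m].mean(0),P[m].min(0),P[m].max(0))
print(T[:3,3]-[.4632,-.3658,.0325], vision.calibration('wrist')['hand_eye'])
```

```text
226 197 [-10.  42. -33.] 226 203 [11. 28. 15.] 226 208 [11. 26. 14.] 226 213 [11. 23. 14.] 226 230 [ 3. 16. -3.] 226 258 [ 4. -0. -3.] 
232 197 [-15.  42. -32.] 232 203 [10. 27. 20.] 232 208 [11. 25. 22.] 232 213 [ 9. 23. 17.] 232 230 [ 1. 16. -1.] 232 258 [ 0. -0. -2.] 
240 197 [11. 28. 30.] 240 203 [11. 25. 30.] 240 208 [11. 23. 29.] 240 213 [ 6. 23. 19.] 240 230 [-5. 16. -2.] 240 258 [-5. -0. -2.] 
250 197 [11. 27. 39.] 250 203 [11. 24. 39.] 250 208 [ 8. 23. 34.] 250 213 [ 1. 22. 21.] 250 230 [-12.  16.  -2.] 250 258 [-11.  -1.  -2.] 
265 197 [ 8. 25. 46.] 265 203 [ 8. 23. 46.] 265 208 [ 2. 22. 37.] 265 213 [-6. 22. 24.] 265 230 [-22.  16.  -2.] 265 258 [-22.  -1.  -3.] 
290 197 [17. 19. 75.] 290 203 [-4. 23. 46.] 290 208 [-9. 22. 39.] 290 213 [-59.  31. -28.] 290 230 [-62.  19. -33.] 290 258 [-62.  -2. -33.] 
[ 0.46587856 -0.3652501   0.03014053] [ 0.42890076 -0.39888972  0.02400192] [ 0.49656466 -0.33210208  0.03228935]
[0.0718586  0.00231196 0.14893161] [[-6.49955787e-04 -9.59677446e-01 -2.81102787e-01  7.19760012e-02]
 [ 9.99999764e-01 -6.85994753e-04  2.98042548e-05 -9.92725751e-04]
 [-2.21437508e-04 -2.81102702e-01  9.59677666e-01 -1.48937652e-01]
 [ 0.00000000e+00  0.00000000e+00  0.00000000e+00  1.00000000e+00]]
```

Run:
```python
from h import *
for f,p,b,w in(('w2',[.4632,-.3658,.0325],21,9),('w1',[.4558,-.3653,.154],42.5,14)):
    im,d,K,T=load(f);P=cloud(d,K,T);q=(P-p)*1000
    for sg in(1,-1):
        m=(abs(q[...,0])<12.5)&(q[...,1]*sg>b-1)&(q[...,1]*sg<b+w)&(q[...,2]>4)
        s=q[m];i=s[:,2].argsort()[:40:6];print(f,sg,len(s),s[i].round(1).tolist())
```

```text
w2 1 2232 [[4.0, 22.7, 7.7], [1.7, 22.5, 9.2], [-1.3, 22.5, 10.2], [-1.6, 22.4, 10.8], [-2.0, 22.3, 11.2], [-3.6, 22.3, 11.5], [8.9, 22.5, 12.0]]
w2 -1 1945 [[5.8, -20.2, 7.5], [5.9, -20.0, 9.0], [10.0, -20.1, 10.3], [1.4, -20.1, 10.6], [8.1, -20.1, 11.2], [-6.5, -20.4, 11.6], [-9.1, -20.4, 12.2]]
w1 1 4108 [[1.4, 44.6, 17.3], [-0.9, 44.5, 18.2], [5.5, 44.4, 18.7], [-6.8, 44.1, 19.0], [3.6, 44.4, 19.3], [-9.4, 44.2, 19.5], [-2.9, 44.2, 19.6]]
w1 -1 1959 [[-2.9, -41.6, 18.5], [12.4, -42.7, 21.2], [-5.3, -41.6, 22.9], [12.4, -43.4, 23.4], [12.5, -44.0, 24.6], [-6.2, -41.5, 25.1], [-3.1, -41.5, 25.6]]
```

The depth images put the fingertips about 12 mm behind the reported TCP at 43 mm opening, and about 19 mm behind when open. `ctrl.tcp_to_tips` says 22 mm ahead. The empty close over the lid with no contact agrees with the images, so I'll use the measured offset and watch the force. Next I reopen and go about 36 mm lower.

Request:
jog_arm([
  [0,0,0,0,0,0,1],
  [0,0,0,0,0,0,1],
  [0,0,0,0,0,0,1],
  [0,0,0,0,0,0,1],
  [0,0,0,0,0,0,1],
  [0,0,0,0,0,0.9,1],
  [0,0,0,0,0,0.9,1],
  [0,0,0,0,0,0.9,1],
  [0,0,0,0,0,0.9,1],
  [0,0,0,0,0,0,1],
])

```text
t: 3.75
tool_pos: [0.4613, -0.364, -0.0071]
tool_rot: [-3.138, -0.028, 0.006]
contact_force: [-0.8, -0.1, -1.2]
opening: 0.0853
```

Run:
```python
from h import *
go(462.5,-365.4,-4,1); shot('wrist','w3')
```

```text
t 3.75 pos [ 461.3 -364.    -7.1] yaw 1.02 tilt [-0.004  0.004 -1.   ] open 85.3 F [-0.8 -0.1 -1.2] | delta cm [ 0.12  0.14 -0.32] turn z 0.000
```

View pics/w3.png

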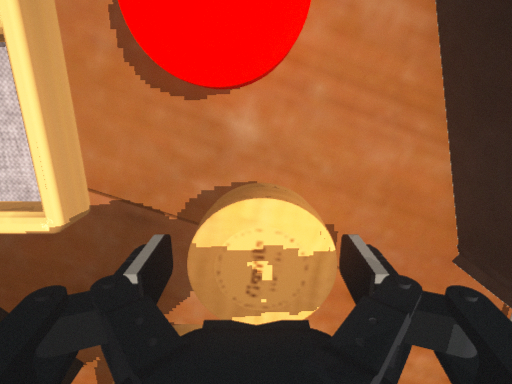

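The box at (262,255) is centred between the open pads at (160,260) and (355,260), with the lid above the tips. Closing and lifting a little.

Request:
jog_arm([
  [0,0,0,0,0,-0.2,0.6],
  [0,0,0,0,0,0,0.6],
  [0,0,0,0,0,0,0.6],
  [0,0,0,0,0,0,0.6],
  [0,0,0,0,0,0,0.6],
  [0,0,0,0,0,-1,0.6],
  [0,0,0,0,0,-2,0.6],
  [0,0,0,0,0,-3,0.6],
  [0,0,0,0,0,-3,0.6],
  [0,0,0,0,0,-1,0.6],
  [0,0,0,0,0,0,0.6],
  [0,0,0,0,0,0,0.6],
], grip_force=40)

```text
t: 4.8
tool_pos: [0.4629, -0.3655, 0.098]
tool_rot: [3.141, 0.028, 0.0]
contact_force: [-1.1, 0.1, -1.7]
opening: 0.0666
```

Run:
```python
from h import *
go(518,-176.6,95,1)
im,d,K,T=shot('wrist','w4')
o=ctrl.get_obs();P=cloud(d,K,T);q=(P-o['tool_pos'])*1000
m=(abs(q[...,0]-5)<60)&(abs(q[...,1])<36)&(abs(q[...,2]-33)<14)
hsv=cv2.cvtColor(im,cv2.COLOR_RGB2HSV);m&=(hsv[...,1]>90)&(hsv[...,2]>80)
s=q[m];print(len(s),np.percentile(s,[1,50,99],axis=0).round(1))
```

```text
t 4.8 pos [ 462.9 -365.5   98. ] yaw 1.02 tilt [ 0. -0. -1.] open 66.6 F [-1.1  0.1 -1.7] | delta cm [  5.85 -18.79   0.3 ] turn z 0.000
15112 [[-30.6 -31.4  21.4]
 [  4.4   0.4  32.6]
 [ 33.4  31.6  34. ]]
```

The box is held at 66.6 mm, with its underside about 3.5 mm above the TCP level. I'll carry it to the near well.

Request:
jog_arm([
  [0,0,0,0.9,-2.7,0,0.6],
  [0,0,0,0.9,-2.7,0,0.6],
  [0,0,0,0.9,-2.7,0,0.6],
  [0,0,0,0.9,-2.7,0,0.6],
  [0,0,0,0.9,-2.7,0,0.6],
  [0,0,0,0.9,-2.7,0,0.6],
  [0,0,0,0.45,-2.6,0,0.6],
  [0,0,0,0,0,2,0.6],
  [0,0,0,0,0,2,0.6],
  [0,0,0,0,0,0,0.6],
  [0,0,0,0,0,0,0.6],
])

```text
t: 5.77
tool_pos: [0.5155, -0.1753, 0.0547]
tool_rot: [-3.138, -0.028, 0.01]
contact_force: [-0.3, -0.1, -1.5]
opening: 0.0667
```

Run:
```python
from h import *
im,d,K,T=shot('wrist','w5')
P=cloud(d,K,T)
go(518,-176.6,12,1)
# held box lid centre & far-well / tray features
o=ctrl.get_obs();q=(P-o['tool_pos'])*1000;hsv=cv2.cvtColor(im,cv2.COLOR_RGB2HSV)
g=((hsv[...,1]<60)&(hsv[...,2]>90)&(P[...,2]<.03)&(P[...,2]>0)&(abs(P[...,0]-.56)<.09)&(abs(P[...,1]+.2)<.08)).astype(np.uint8)
n,l,s,c=cv2.connectedComponentsWithStats(g)
for i in range(1,n):
    if s[i,4]>300:
        w=(P[l==i]*1000);print(s[i],cv2.minAreaRect(w[:,:2].astype(np.float32)),np.median(w[:,2]))
```

```text
t 5.82 pos [ 516.9 -176.2   56.5] yaw 1.01 tilt [-0.003  0.002 -1.   ] open 66.8 F [-0.2 -0.  -0.5] | delta cm [0.13 0.05 4.45] turn z 0.000
[  200     2   123   133 12582] ((605.658203125, -175.69427490234375), (75.28551483154297, 75.61150360107422), 50.26124954223633) 14.839550941208993
[ 347   11   62  120 5562] ((606.72021484375, -248.81092834472656), (71.04084014892578, 31.805255889892578), 0.5851709842681885) 8.853198670552272
[ 217  151   93   58 2292] ((541.8478393554688, -183.9335479736328), (68.39320373535156, 27.64699935913086), 68.78990936279297) 14.803067161159895
[ 337  156   49   90 3402] ((519.3956298828125, -250.31918334960938), (68.96815490722656, 31.151582717895508), 0.9960459470748901) 8.783387632667713
```

View pics/w5.png

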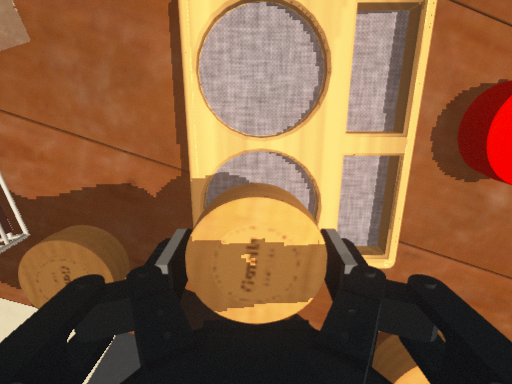

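The box at (256,255) is over the near well. The wrist view puts the wells about 1 mm farther out than the top view did. Lowering.

Request:
jog_arm([
  [0,0,0,0.2,0.1,1.5,0.6],
  [0,0,0,0,0,1.3,0.6],
  [0,0,0,0,0,0.7,0.6],
  [0,0,0,0,0,0.4,0.6],
  [0,0,0,0,0,0.2,0.6],
  [0,0,0,0,0,0.2,0.6],
  [0,0,0,0,0,0,0.6],
  [0,0,0,0,0,0,0.6],
])

```text
t: 6.48
tool_pos: [0.5205, -0.1778, 0.0157]
tool_rot: [3.141, 0.028, 0.001]
contact_force: [0.6, -0.4, -0.8]
opening: 0.0665
```

Run:
```python
from h import *
im,d,K,T=shot('wrist','w6'); go(519,-177,10.5,1)
o=ctrl.get_obs();P=cloud(d,K,T);q=(P-o['tool_pos'])*1000
m=(abs(q[...,0]-5)<60)&(abs(q[...,1])<30)&(abs(q[...,2]-33)<6);print(m.sum(),np.percentile(P[m][:,2],[5,50,95]).round(4))
```

```text
t 6.53 pos [ 520.6 -177.8   15.8] yaw 1.02 tilt [ 0.001 -0.    -1.   ] open 66.6 F [ 0.4 -0.3 -1.1] | delta cm [-0.16 -0.09  0.53] turn z 0.000
13828 [0.0456 0.0467 0.0476]
```

Request:
jog_arm([
  [0,0,0,-0.1,0,0.1,0.6],
  [0,0,0,0,0,0.1,0.6],
  [0,0,0,0,0,0.05,0.6],
  [0,0,0,0,0,0,0.6],
  [0,0,0,0,0,0,0.6],
  [0,0,0,0,0,0,0.6],
])

```text
t: 7.03
tool_pos: [0.5193, -0.1777, 0.0132]
tool_rot: [3.141, 0.028, -0.0]
contact_force: [-2.4, 1.7, 3.3]
opening: 0.0665
```

Run:
```python
from h import *
im,d,K,T=shot('wrist','w7'); go(519,-177,10.5,1)
o=ctrl.get_obs();P=cloud(d,K,T);q=(P-o['tool_pos'])*1000
m=(abs(q[...,0]-5)<60)&(abs(q[...,1])<30)&(abs(q[...,2]-33)<6);print(m.sum(),np.percentile(P[m][:,2],[5,50,95]).round(4))
```

```text
t 7.08 pos [ 519.3 -177.7   13.2] yaw 1.02 tilt [ 0. -0. -1.] open 66.6 F [-1.7  1.5  4.3] | delta cm [-0.03 -0.07  0.27] turn z 0.000
13855 [0.0432 0.0442 0.0452]
```

The contact is 4 N and the lid is at 44 mm, so it's seated. I'll release, rise and head for the left round box.

Request:
jog_arm([
  [0,0,0,0,0,0,1],
  [0,0,0,0,0,0,1],
  [0,0,0,0,0,0,1],
  [0,0,0,0,0,0,1],
  [0,0,0,0,0,-1.5,1],
  [0,0,0,0,0,-3,1],
  [0,0,0,0,0,-3,1],
  [0,0,0,0,0,-3,1],
  [0,0,0,-1.4,-3.4,0,1],
  [0,0,0,-1.4,-3.4,0,1],
  [0,0,0,-1.4,-3.4,0,1],
  [0,0,0,-1.4,-3.4,0,1],
])

```text
t: 8.08
tool_pos: [0.4601, -0.0416, 0.1178]
tool_rot: [-3.141, -0.026, -0.001]
contact_force: [0.5, 0.7, -0.2]
opening: 0.085
```

Request:
jog_arm([
  [0,0,-0.101,0,0,0,1],
  [0,0,-0.101,0,0,0,1],
  [0,0,-0.101,0,0,0,1],
  [0,0,-0.101,0,0,0,1],
  [0,0,-0.101,0,0,0,1],
  [0,0,0,0,0,0,1],
  [0,0,0,0,0,0,1],
])

```text
t: 8.67
tool_pos: [0.4607, -0.0427, 0.1176]
tool_rot: [-3.036, -0.808, -0.0]
contact_force: [0.2, 0.3, -0.0]
opening: 0.0855
```

Run:
```python
from h import *
im,d,K,T=shot('wrist','w8')
P=cloud(d,K,T)
m=((P[...,2]>.024)&(P[...,2]<.04)&(np.hypot(P[...,0]-.461,P[...,1]+.041)<.05)&(d>0)).astype(np.uint8)
n,l,s,c=cv2.connectedComponentsWithStats(m);i=1+s[1:,4].argmax();q=plane(np.argwhere(l==i)[:,::-1],.030,K,T)[:,:2]*1000
C,r=cv2.minEnclosingCircle(q.astype(np.float32));print('rA wrist',C,r)
go(C[0],C[1],-4,30)
m=(np.hypot(P[...,0]-.519,P[...,1]+.177)<.036)&(P[...,2]>.03);print('placed lid',P[m].mean(0),m.sum(),np.percentile(P[m][:,2],[5,95]))
```

```text
rA wrist (462.95166015625, -39.391456604003906) 34.10239028930664
t 8.72 pos [460.7 -42.7 117.6] yaw 29.82 tilt [-0.  0. -1.] open 85.6 F [0.1 0.8 0.4] | delta cm [ 0.36 -0.17 12.16] turn z -0.003
placed lid [ 0.51918456 -0.17205689  0.04342211] 5349 [0.03626475 0.04533583]
```

View pics/w8.png

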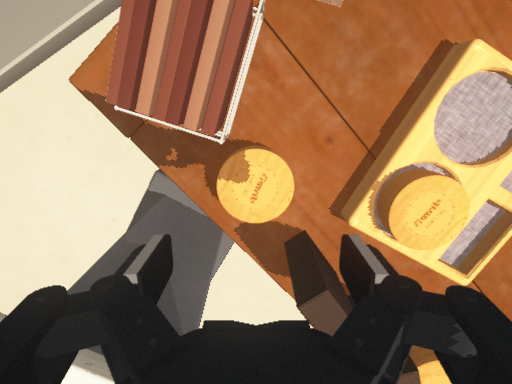

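The left box is at (255,185), and the first box sits in its well at (430,212). Going down, the jaws clear the carton at (320,270).

Request:
jog_arm([
  [0,0,0,0.2,-0.1,2.5,1],
  [0,0,0,0.1,-0.1,2.5,1],
  [0,0,0,0,0,2.5,1],
  [0,0,0,0,0,2.2,1],
  [0,0,0,0,0,1.6,1],
  [0,0,0,0,0,0.7,1],
  [0,0,0,0,0,0,1],
  [0,0,0,0,0,0,1],
])

```text
t: 9.38
tool_pos: [0.4626, -0.0395, -0.002]
tool_rot: [3.035, 0.811, 0.0]
contact_force: [0.3, 0.3, 0.3]
opening: 0.0855
```

Run:
```python
from h import *
go(463,-39.4,-4,30)
```

```text
t 9.38 pos [462.6 -39.5  -2. ] yaw 29.91 tilt [ 0. -0. -1.] open 85.5 F [0.3 0.3 0.3] | delta cm [0.04 0.01 0.2 ] turn z -0.002
```

Request:
jog_arm([
  [0,0,0,0,0,0.2,0.6],
  [0,0,0,0,0,0,0.6],
  [0,0,0,0,0,0,0.6],
  [0,0,0,0,0,0,0.6],
  [0,0,0,0,0,0,0.6],
  [0,0,0,0,0,-1,0.6],
  [0,0,0,0,0,-2,0.6],
  [0,0,0,0,0,-3,0.6],
  [0,0,0,0,0,-3,0.6],
  [0,0,0,0,0,-3,0.6],
  [0,0,0,0,0,0,0.6],
])

```text
t: 10.3
tool_pos: [0.4661, -0.0403, 0.1229]
tool_rot: [3.029, 0.811, 0.016]
contact_force: [1.3, -0.7, -0.5]
opening: 0.0666
```

Request:
jog_arm([
  [0,0,0.101,0,0,0,0.6],
  [0,0,0.101,0,0,0,0.6],
  [0,0,0.101,0,0,0,0.6],
  [0,0,0.101,0,0,0,0.6],
  [0,0,0.101,0,0,0,0.6],
  [0,0,0,3,2.4,0,0.6],
  [0,0,0,3,2.4,0,0.6],
  [0,0,0,3,2.4,0,0.6],
  [0,0,0,2.5,2.4,0,0.6],
  [0,0,0,1.5,2.2,0,0.6],
  [0,0,0,0.6,1.4,0,0.6],
  [0,0,0,0,0,0,0.6],
])

```text
t: 11.3
tool_pos: [0.6009, -0.1712, 0.115]
tool_rot: [3.141, 0.024, -0.002]
contact_force: [-0.1, -0.2, -1.6]
opening: 0.0667
```

Run:
```python
from h import *
im,d,K,T=shot('wrist','w9')
go(605,-175.7,13,1)
o=ctrl.get_obs();P=cloud(d,K,T);q=(P-o['tool_pos'])*1000
m=(abs(q[...,0]-5)<60)&(abs(q[...,1])<30)&(abs(q[...,2]-33)<8);s=q[m];print(m.sum(),np.percentile(s,[1,50,99],axis=0).round(1))
```

```text
t 11.35 pos [ 600.  -169.6  114.8] yaw 0.92 tilt [-0.002  0.001 -1.   ] open 66.6 F [-0.   1.  -1.6] | delta cm [ 0.51  0.63 10.18] turn z -0.001
14217 [[-29.3 -29.   27. ]
 [  4.   -0.2  32.9]
 [ 32.7  28.9  34.2]]
```

Request:
jog_arm([
  [0,0,0,0.3,0.3,2.2,0.6],
  [0,0,0,0.2,0.3,2.2,0.6],
  [0,0,0,0,0,2.0,0.6],
  [0,0,0,0,0,1.5,0.6],
  [0,0,0,0,0,1.0,0.6],
  [0,0,0,0,0,0.6,0.6],
  [0,0,0,0,0,0,0.6],
  [0,0,0,0,0,0,0.6],
])

```text
t: 12.02
tool_pos: [0.606, -0.1747, 0.0213]
tool_rot: [3.141, 0.028, 0.001]
contact_force: [0.6, -0.3, -0.1]
opening: 0.0666
```

Run:
```python
from h import *
im,d,K,T=shot('wrist','w10'); go(605,-175.7,12,1)
o=ctrl.get_obs();P=cloud(d,K,T);q=(P-o['tool_pos'])*1000
m=(abs(q[...,0]-5)<60)&(abs(q[...,1])<30)&(abs(q[...,2]-33)<6);print(m.sum(),np.percentile(P[m][:,2],[5,50,95]).round(4))
```

```text
t 12.07 pos [ 606.6 -175.    22. ] yaw 1.03 tilt [ 0.002 -0.001 -1.   ] open 67.0 F [ 0.2 -0.2 -1.1] | delta cm [-0.16  0.06  1.  ] turn z 0.001
14008 [0.0529 0.0541 0.055 ]
```

Request:
jog_arm([
  [0,0,0,-0.1,0.05,0.4,0.6],
  [0,0,0,0,0,0.2,0.6],
  [0,0,0,0,0,0.1,0.6],
  [0,0,0,0,0,0.1,0.6],
  [0,0,0,0,0,0.1,0.6],
  [0,0,0,0,0,0.05,0.6],
  [0,0,0,0,0,0,0.6],
  [0,0,0,0,0,0,0.6],
  [0,0,0,0,0,0,0.6],
])

```text
t: 12.82
tool_pos: [0.6048, -0.1755, 0.0115]
tool_rot: [3.141, 0.028, 0.0]
contact_force: [-1.3, 1.0, 0.7]
opening: 0.0666
```

Run:
```python
from h import *
im,d,K,T=shot('wrist','w11'); go(605,-175.7,12,1)
o=ctrl.get_obs();P=cloud(d,K,T);q=(P-o['tool_pos'])*1000
m=(abs(q[...,0]-5)<60)&(abs(q[...,1])<30)&(abs(q[...,2]-33)<6);print(m.sum(),np.percentile(P[m][:,2],[5,50,95]).round(4))
```

```text
t 12.87 pos [ 604.8 -175.5   11.5] yaw 1.02 tilt [ 0. -0. -1.] open 66.6 F [-2.   0.4  1.1] | delta cm [ 0.02  0.02 -0.05] turn z 0.000
14040 [0.0431 0.0442 0.0452]
```

Both rounds are seated. I'll release, rise and go over carton 1, which is the left dark one.

Request:
jog_arm([
  [0,0,0,0,0,0,1],
  [0,0,0,0,0,0,1],
  [0,0,0,0,0,0,1],
  [0,0,0,0,0,0,1],
  [0,0,0,0,0,-1.5,1],
  [0,0,0,0,0,-3,1],
  [0,0,0,0,0,-3.5,1],
  [0,0,0,0,0,-3.5,1],
  [0,0,0,0,0,-3.5,1],
])

```text
t: 13.62
tool_pos: [0.6047, -0.1753, 0.164]
tool_rot: [3.141, 0.028, 0.001]
contact_force: [0.6, 0.1, 0.8]
opening: 0.0855
```

Request:
jog_arm([
  [0,0,0,-3.1,-0.7,-0.3,1],
  [0,0,0,-3.1,-0.7,-0.3,1],
  [0,0,0,-3.1,-0.7,-0.3,1],
  [0,0,0,-3.1,-0.7,-0.3,1],
  [0,0,0,-3.1,-0.7,-0.3,1],
  [0,0,-0.112,0,0,0,1],
  [0,0,-0.112,0,0,0,1],
  [0,0,-0.112,0,0,0,1],
  [0,0,-0.112,0,0,0,1],
  [0,0,-0.112,0,0,0,1],
])

```text
t: 14.45
tool_pos: [0.4493, -0.1433, 0.1776]
tool_rot: [3.008, 0.903, 0.002]
contact_force: [-0.4, -0.4, 0.6]
opening: 0.0854
```

Request:
jog_arm([
  [0,0,-0.112,0,0,0,1],
  [0,0,-0.112,0,0,0,1],
  [0,0,-0.112,0,0,0,1],
  [0,0,-0.112,0,0,0,1],
  [0,0,-0.112,0,0,0,1],
  [0,0,0,0,0,0,1],
  [0,0,0,0,0,0,1],
])

```text
t: 15.03
tool_pos: [0.4493, -0.1432, 0.1771]
tool_rot: [2.648, 1.688, 0.001]
contact_force: [0.5, 0.2, -0.5]
opening: 0.0854
```

```bash
cat >> h.py <<'E'
def carton(fn,x,y,zt=.098,r=.042):
    im,d,K,T=load(fn);P=cloud(d,K,T)
    m=(abs(P[...,2]-zt)<.006)&(np.hypot(P[...,0]-x,P[...,1]-y)<r)&(d>0)
    n,l,s,c=cv2.connectedComponentsWithStats(m.astype(np.uint8));i=1+s[1:,4].argmax()
    q=plane(np.argwhere(l==i)[:,::-1],zt,K,T)[:,:2]*1000
    return cv2.minAreaRect(q.astype(np.float32)),np.median(P[l==i][:,2])
E
python3 - <<'E'
from h import *
im,d,K,T=shot('wrist','w12'); print(ctrl.get_obs()['q'].round(2))
print(carton('w12',.415,-.133)); go(415,-133,56,64.9)
P=cloud(d,K,T)
for c in((.519,-.177),(.605,-.1755)):
    m=(np.hypot(P[...,0]-c[0],P[...,1]-c[1])<.03)&(d>0);print(m.sum(),np.median(P[m][:,2]) if m.any() else 0)
E
```

```text
[-0.47 -0.3   2.01  0.    1.42 -0.03]
(((416.9298400878906, -132.06488037109375), (62.48725891113281, 26.43415069580078), 65.51530456542969), np.float64(0.0983272048779997))
t 15.08 pos [ 449.3 -143.2  177. ] yaw 65.04 tilt [ 0.001 -0.    -1.   ] open 85.2 F [ 0.7 -0.7  0.8] | delta cm [-0.52 -3.55 12.09] turn z 0.002
10892 0.25100655229672514
2896 0.044456106025848235
```

View pics/w12.png

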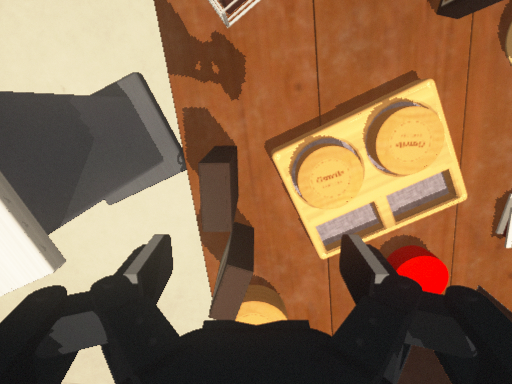

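The cartons are at (218,190) and (235,265), and both rounds are in their wells. Moving over carton 1 and going down.

Request:
jog_arm([
  [0,0,0,-0.2,-1.7,0,1],
  [0,0,0,-0.15,-1.65,0,1],
  [0,0,0,0,0,2.5,1],
  [0,0,0,0,0,2,1],
  [0,0,0,0,0,0,1],
  [0,0,0,0,0,0,1],
])

```text
t: 15.58
tool_pos: [0.4166, -0.1319, 0.1306]
tool_rot: [-2.646, -1.69, 0.002]
contact_force: [0.9, 0.3, 0.9]
opening: 0.0853
```

Run:
```python
from h import *
im,d,K,T=shot('wrist','w13')
print(carton('w13',.416,-.132)); go(416.5,-132.3,56,65.3)
```

```text
(((416.73138427734375, -131.60635375976562), (62.38167953491211, 26.03045082092285), 65.50056457519531), np.float64(0.09844392175421898))
t 15.63 pos [ 417.5 -132.4  131.9] yaw 65.13 tilt [ 0. -0. -1.] open 85.0 F [0.1 0.1 0.1] | delta cm [-0.03 -0.1   7.59] turn z -0.003
```

View pics/w13.png

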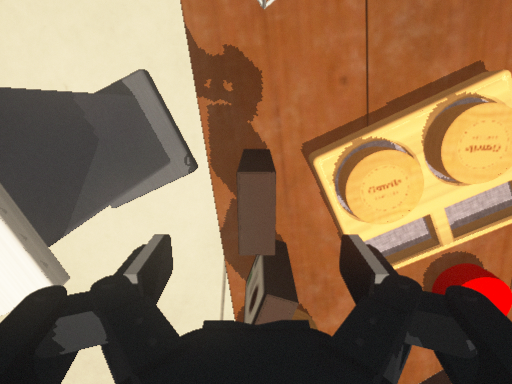

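Carton 1's top, at (256,210), is centred between the jaws and aligned. Going down, closing and lifting.

Request:
jog_arm([
  [0,0,0,0,-0.05,2.5,1],
  [0,0,0,0,0,2.2,1],
  [0,0,0,0,0,1.8,1],
  [0,0,0,0,0,1.0,1],
  [0,0,0,0,0,0,1],
  [0,0,0,0,0,0,0.6],
  [0,0,0,0,0,0,0.4],
  [0,0,0,0,0,0,0.15],
  [0,0,0,0,0,0,0.15],
  [0,0,0,0,0,0,0.15],
  [0,0,0,0,0,0,0.15],
  [0,0,0,0,0,0,0.15],
], grip_force=35)

```text
t: 16.63
tool_pos: [0.4175, -0.1325, 0.0572]
tool_rot: [2.646, 1.692, 0.001]
contact_force: [-1.4, -0.6, 4.6]
opening: 0.0254
```

Run:
```python
from h import *
go(416.5,-132.3,165,1)
```

```text
t 16.63 pos [ 417.5 -132.5   57.2] yaw 65.19 tilt [ 0.002 -0.001 -1.   ] open 25.4 F [-1.4 -0.6  4.6] | delta cm [ -0.03  -0.08 -10.78] turn z 1.120
```

Request:
jog_arm([
  [0,0,0,0,0,-1,0.15],
  [0,0,0,0,0,-2.5,0.15],
  [0,0,0,0,0,-3,0.15],
  [0,0,0,0,0,-3,0.15],
  [0,0,0,0,0,-2,0.15],
  [0,0,0.112,0,0,0,0.15],
  [0,0,0.112,0,0,0,0.15],
  [0,0,0.112,0,0,0,0.15],
  [0,0,0.112,0,0,0,0.15],
  [0,0,0.112,0,0,0,0.15],
  [0,0,0.112,0,0,0,0.15],
  [0,0,0.112,0,0,0,0.15],
])

```text
t: 17.63
tool_pos: [0.4165, -0.1319, 0.1712]
tool_rot: [-3.094, -0.544, 0.001]
contact_force: [-0.4, -0.4, 0.1]
opening: 0.0254
```

Request:
jog_arm([
  [0,0,0.112,0,0,0,0.15],
  [0,0,0.112,0,0,0,0.15],
  [0,0,0.112,0,0,0,0.15],
  [0,0,0,2.6,1.7,0,0.15],
  [0,0,0,2.6,1.7,0,0.15],
  [0,0,0,2.6,1.7,0,0.15],
  [0,0,0,2.6,1.7,0,0.15],
  [0,0,0,2.6,1.7,0,0.15],
  [0,0,0,2.6,1.7,0,0.15],
  [0,0,0,2.1,1.2,0,0.15],
  [0,0,0,0,0,0,0.15],
  [0,0,0,0,0,0,0.15],
])

```text
t: 18.63
tool_pos: [0.5959, -0.2431, 0.1706]
tool_rot: [-3.14, -0.028, 0.003]
contact_force: [-0.3, 0.0, -0.6]
opening: 0.0256
```

Run:
```python
from h import *
im,d,K,T=shot('wrist','w14'); go(605.3,-247,56,1)
o=ctrl.get_obs()
P=cloud(d,K,T);q=(P-o['tool_pos'])*1000
m=(abs(q[...,2]-41)<8)&(abs(q[...,1])<16)&(abs(q[...,0])<45);s=q[m]
print(np.percentile(s,[1,50,99],axis=0).round(1));print(cv2.minAreaRect(s[:,:2].astype(np.float32)))
hsv=cv2.cvtColor(im,cv2.COLOR_RGB2HSV)
g=((hsv[...,1]<60)&(hsv[...,2]>60)&(P[...,2]<.016)&(P[...,2]>0.003)&(abs(P[...,0]-.56)<.09)&(abs(P[...,1]+.247)<.03)).astype(np.uint8)
n,l,st,c=cv2.connectedComponentsWithStats(g)
for i in range(1,n):
    if st[i,4]>300: print(st[i],cv2.minAreaRect((P[l==i]*1000)[:,:2].astype(np.float32)))
```

```text
t 18.68 pos [ 595.3 -242.6  170.6] yaw 1.02 tilt [-0.002  0.001 -1.   ] open 25.3 F [-1.5 -0.3 -1.3] | delta cm [ 1.01  0.47 11.46] turn z 0.000
[[-22.8 -14.5  34.4]
 [  7.4   0.6  41.1]
 [ 30.5  15.1  46.3]]
((2.6789913177490234, -0.1527233123779297), (56.370487213134766, 31.989078521728516), 0.9424694776535034)
[245 129  29  35 891] ((622.5927124023438, -245.1328582763672), (37.48603820800781, 31.061233520507812), 0.7028371691703796)
```

View pics/w14.png

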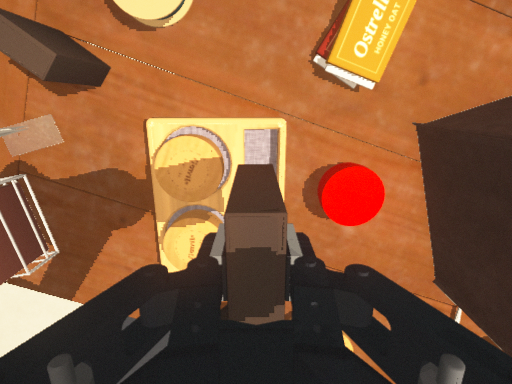

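Carton 1 is held straight. The visible part of the far slot, around (262,148), gives its end at x=641 and its centre at y≈-247, as expected. I'll lower to just above the tray.

Request:
jog_arm([
  [0,0,0,0.5,0.2,1.5,0.15],
  [0,0,0,0.4,0.2,2,0.15],
  [0,0,0,0,0,2,0.15],
  [0,0,0,0,0,1.5,0.15],
  [0,0,0,0,0,0.8,0.15],
  [0,0,0,0,0,0,0.15],
  [0,0,0,0,0,0,0.15],
])

```text
t: 19.27
tool_pos: [0.6046, -0.2465, 0.0929]
tool_rot: [-3.141, -0.028, 0.001]
contact_force: [0.3, -0.5, -0.5]
opening: 0.0257
```

```bash
cat > p.py <<'E'
from h import *
def held(fn,x,y):
    im,d,K,T=shot('wrist',fn); o=ctrl.get_obs(); go(x,y,65,1)
    P=cloud(d,K,T);q=(P-o['tool_pos'])*1000
    m=(abs(q[...,2]-41)<4)&(abs(q[...,1])<12)&(q[...,0]>-20)&(q[...,0]<45);s=P[m]*1000
    print('held top: z',np.median(s[:,2]).round(1),'front x',np.percentile(s[:,0],99.5).round(1),'want',x+31,'y',np.median(s[:,1]).round(1))
E
python3 - <<'E'
from p import *
held('w15',605.3,-247)
E
```

```text
t 19.32 pos [ 605.3 -246.9   94.1] yaw 1.02 tilt [ 0.001 -0.001 -1.   ] open 25.7 F [ 0.7 -0.8 -0.4] | delta cm [-0.    0.01  2.91] turn z 0.000
held top: z 134.1 front x 634.4 want 636.3 y -246.7
```

Request:
jog_arm([
  [0,0,0,0.1,0,0.6,0.15],
  [0,0,0,0,0,0.6,0.15],
  [0,0,0,0,0,0.5,0.15],
  [0,0,0,0,0,0.4,0.15],
  [0,0,0,0,0,0.3,0.15],
  [0,0,0,0,0,0.2,0.15],
  [0,0,0,0,0,0,0.15],
  [0,0,0,0,0,0,0.15],
  [0,0,0,0,0,0,0.15],
])

```text
t: 20.07
tool_pos: [0.6061, -0.2468, 0.0675]
tool_rot: [3.141, 0.028, 0.001]
contact_force: [0.6, 0.3, -0.6]
opening: 0.0257
```

Run:
```python
from p import *
held('w16',605.3,-247)
```

```text
t 20.12 pos [ 606.2 -246.9   67.6] yaw 1.02 tilt [ 0.001 -0.    -1.   ] open 25.5 F [-0.2  0.2 -0.7] | delta cm [-0.09  0.01  0.26] turn z 0.000
held top: z 108.6 front x 636.0 want 636.3 y -246.8
```

Request:
jog_arm([
  [0,0,0,0,0,0.1,0.15],
  [0,0,0,0,0,0.1,0.15],
  [0,0,0,0,0,0.1,0.15],
  [0,0,0,0,0,0,0.15],
  [0,0,0,0,0,0,0.15],
])

```text
t: 20.53
tool_pos: [0.6062, -0.2469, 0.0653]
tool_rot: [3.141, 0.028, 0.001]
contact_force: [-1.5, 0.2, 5.5]
opening: 0.0258
```

Run:
```python
from p import *
held('w17',605.3,-247)
```

```text
t 20.58 pos [ 606.2 -246.9   65.3] yaw 1.02 tilt [ 0. -0. -1.] open 25.7 F [-1.9  1.2  5.6] | delta cm [-0.09  0.01  0.03] turn z 0.000
held top: z 106.4 front x 636.0 want 636.3 y -246.8
```

Seated: 5.6 N of contact, top at 106 mm. Releasing and going to carton 2.

Request:
jog_arm([
  [0,0,0,0,0,0,1],
  [0,0,0,0,0,0,1],
  [0,0,0,0,0,0,1],
  [0,0,0,0,0,0,1],
  [0,0,0,0,0,0,1],
  [0,0,0,0,0,0,1],
  [0,0,0,0,0,-1.5,1],
  [0,0,0,0,0,-3.5,1],
  [0,0,0,0,0,-3.5,1],
  [0,0,0,0,0,-2.5,1],
])

```text
t: 21.42
tool_pos: [0.6069, -0.2472, 0.1788]
tool_rot: [3.139, 0.028, 0.006]
contact_force: [-0.1, 0.1, 0.2]
opening: 0.085
```

Request:
jog_arm([
  [0,0,0,-3.5,-0.4,0,1],
  [0,0,0,-3.5,-0.4,0,1],
  [0,0,0,-3.5,-0.4,0,1],
  [0,0,0,-3.5,-0.4,0,1],
  [0,0,0,-3.5,-0.4,0,1],
  [0,0,0,-3.5,-0.4,0,1],
  [0,0,-0.113,0,0,0,1],
  [0,0,-0.113,0,0,0,1],
  [0,0,-0.113,0,0,0,1],
  [0,0,-0.113,0,0,0,1],
  [0,0,-0.113,0,0,0,1],
  [0,0,-0.113,0,0,0,1],
])

```text
t: 22.42
tool_pos: [0.3957, -0.2267, 0.1756]
tool_rot: [2.949, 1.079, 0.001]
contact_force: [0.1, 0.2, 0.5]
opening: 0.0852
```

Request:
jog_arm([
  [0,0,-0.113,0,0,0,1],
  [0,0,0,0,0,1,1],
  [0,0,0,0,0,0,1],
  [0,0,0,0,0,0,1],
])

```text
t: 22.75
tool_pos: [0.3951, -0.2261, 0.1636]
tool_rot: [-2.889, -1.232, 0.001]
contact_force: [0.1, -0.6, -0.4]
opening: 0.0856
```

Run:
```python
from h import *
shot('wrist','w18'); r=carton('w18',.3845,-.2235); print(r); go(r[0][0][0],r[0][0][1],56,46)
```

```text
(((385.6209716796875, -223.0318603515625), (62.7405891418457, 25.722915649414062), 46.2394905090332), np.float64(0.09836733837903225))
t 22.8 pos [ 395.3 -226.3  163.9] yaw 46.23 tilt [-0.001  0.    -1.   ] open 85.3 F [-0.4 -0.1 -0.1] | delta cm [-0.43 -0.92 10.8 ] turn z 0.004
```

View pics/w18.png

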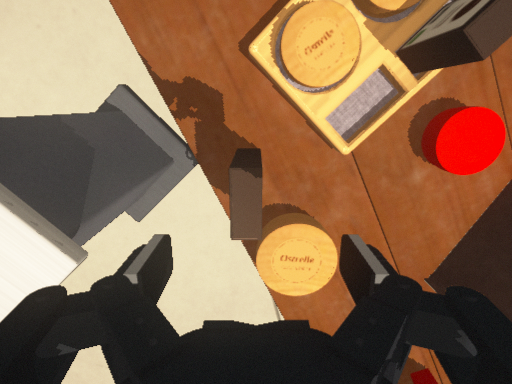

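Carton 2's top is at (247,200) and aligned, and carton 1 stands in the far slot. The large round box at (297,260) stays below the fingertips. Grasping carton 2.

Request:
jog_arm([
  [0,0,0,-0.4,-0.9,0,1],
  [0,0,0,0,0,2.5,1],
  [0,0,0,0,0,2.7,1],
  [0,0,0,0,0,2.5,1],
  [0,0,0,0,0,2.0,1],
  [0,0,0,0,0,1.0,1],
  [0,0,0,0,0,0,1],
  [0,0,0,0,0,0,1],
])

```text
t: 23.47
tool_pos: [0.3864, -0.2233, 0.0575]
tool_rot: [-2.888, -1.235, 0.0]
contact_force: [0.0, -1.1, -0.4]
opening: 0.0854
```

Request:
jog_arm([
  [0,0,0,0,0,0,0.6],
  [0,0,0,0,0,0,0.4],
  [0,0,0,0,0,0,0.15],
  [0,0,0,0,0,0,0.15],
  [0,0,0,0,0,0,0.15],
  [0,0,0,0,0,0,0.15],
  [0,0,0,0,0,0,0.15],
], grip_force=35)

```text
t: 24.05
tool_pos: [0.3867, -0.2235, 0.058]
tool_rot: [2.887, 1.236, 0.001]
contact_force: [-0.4, -0.2, 4.6]
opening: 0.0258
```

Run:
```python
from h import *
go(385.6,-223,56,46)
```

```text
t 24.05 pos [ 386.7 -223.5   58. ] yaw 46.34 tilt [ 0.001 -0.001 -1.   ] open 25.8 F [-0.4 -0.2  4.6] | delta cm [-0.04 -0.11  0.2 ] turn z 0.006
```

Request:
jog_arm([
  [0,0,0,0,0,-1,0.15],
  [0,0,0,0,0,-2.5,0.15],
  [0,0,0,0,0,-3,0.15],
  [0,0,0,0,0,-3,0.15],
  [0,0,0,0,0,-2,0.15],
  [0,0,0.113,0,0,0,0.15],
  [0,0,0.113,0,0,0,0.15],
  [0,0,0.113,0,0,0,0.15],
  [0,0,0.113,0,0,0,0.15],
  [0,0,0.113,0,0,0,0.15],
  [0,0,0.113,0,0,0,0.15],
  [0,0,0.113,0,0,0,0.15],
])

```text
t: 25.05
tool_pos: [0.3859, -0.2229, 0.1721]
tool_rot: [-3.141, -0.019, 0.001]
contact_force: [-0.1, -0.4, -0.9]
opening: 0.026
```

Request:
jog_arm([
  [0,0,0,2.8,0.5,0,0.15],
  [0,0,0,2.8,0.5,0,0.15],
  [0,0,0,2.8,0.5,0,0.15],
  [0,0,0,2.8,0.5,0,0.15],
  [0,0,0,1.6,0.3,0,0.15],
  [0,0,0,0,0,2,0.15],
  [0,0,0,0,0,2,0.15],
  [0,0,0,0,0,1,0.15],
  [0,0,0,0,0,0,0.15],
  [0,0,0,0,0,0,0.15],
])

```text
t: 25.88
tool_pos: [0.514, -0.2435, 0.1216]
tool_rot: [-3.14, -0.028, 0.003]
contact_force: [-0.2, -1.0, -0.7]
opening: 0.0257
```

Run:
```python
from p import *
held('w19',519.6,-248.2)
```

```text
t 25.93 pos [ 514.7 -244.   122.9] yaw 1.01 tilt [ 0. -0. -1.] open 25.5 F [ 1.3 -0.6 -0.4] | delta cm [0.48 0.42 5.79] turn z 0.000
held top: z 162.0 front x 542.9 want 550.6 y -243.9
```

View pics/w19.png

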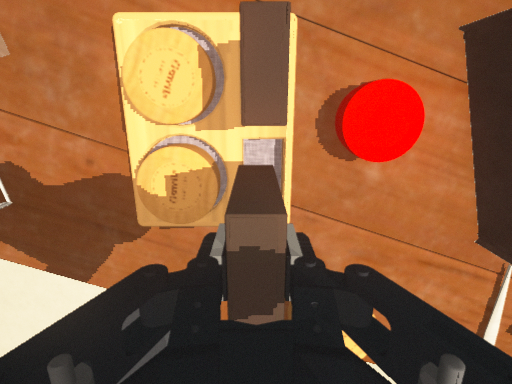

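The carton is lined up behind the near slot at (262,155). Shifting 6 mm forward and lowering.

Request:
jog_arm([
  [0,0,0,0.3,0.2,0.5,0.15],
  [0,0,0,0.3,0.2,1.0,0.15],
  [0,0,0,0,0,1.0,0.15],
  [0,0,0,0,0,0.5,0.15],
  [0,0,0,0,0,0,0.15],
  [0,0,0,0,0,0,0.15],
])

```text
t: 26.43
tool_pos: [0.5202, -0.2475, 0.0912]
tool_rot: [-3.14, -0.028, 0.002]
contact_force: [-0.2, 0.2, -1.9]
opening: 0.0257
```

Run:
```python
from p import *
held('w20',519.6,-248.2)
```

```text
t 26.48 pos [ 520.6 -247.7   91.9] yaw 1.02 tilt [-0.001  0.    -1.   ] open 25.8 F [ 0.7 -0.  -1.5] | delta cm [-0.1   0.05  2.69] turn z 0.000
held top: z 131.7 front x 549.2 want 550.6 y -247.6
```

Request:
jog_arm([
  [0,0,0,0,0.05,0.6,0.15],
  [0,0,0,0,0,0.6,0.15],
  [0,0,0,0,0,0.5,0.15],
  [0,0,0,0,0,0.4,0.15],
  [0,0,0,0,0,0.2,0.15],
  [0,0,0,0,0,0.1,0.15],
  [0,0,0,0,0,0.1,0.15],
  [0,0,0,0,0,0,0.15],
  [0,0,0,0,0,0,0.15],
  [0,0,0,0,0,0,0.15],
])

```text
t: 27.32
tool_pos: [0.5209, -0.2484, 0.0675]
tool_rot: [3.141, 0.028, 0.001]
contact_force: [-0.7, -0.3, -2.2]
opening: 0.0256
```

Run:
```python
from p import *
held('w21',519.6,-248.2)
```

```text
t 27.37 pos [ 520.9 -248.4   67.5] yaw 1.02 tilt [ 0. -0. -1.] open 25.7 F [ 1.1 -0.9 -2.2] | delta cm [-0.13 -0.02  0.25] turn z 0.000
held top: z 108.0 front x 549.9 want 550.6 y -248.3
```

Request:
jog_arm([
  [0,0,0,0,0,0.1,0.15],
  [0,0,0,0,0,0.1,0.15],
  [0,0,0,0,0,0.05,0.15],
  [0,0,0,0,0,0,0.15],
  [0,0,0,0,0,0,0.15],
])

```text
t: 27.78
tool_pos: [0.5211, -0.2485, 0.066]
tool_rot: [3.141, 0.028, 0.001]
contact_force: [-1.9, 2.0, 5.1]
opening: 0.0255
```

Run:
```python
from p import *
held('w22',519.6,-248.2)
```

```text
t 27.83 pos [ 521.1 -248.5   66. ] yaw 1.02 tilt [ 0.001 -0.    -1.   ] open 25.4 F [-2.3  1.5  4.3] | delta cm [-0.15 -0.03  0.1 ] turn z 0.000
held top: z 106.4 front x 550.1 want 550.6 y -248.4
```

Seated, top at 106.4 mm with 5 N of contact. Releasing and rising, then backing off towards the robot for a final check.

Request:
jog_arm([
  [0,0,0,0,0,0,1],
  [0,0,0,0,0,0,1],
  [0,0,0,0,0,0,1],
  [0,0,0,0,0,0,1],
  [0,0,0,0,0,0,1],
  [0,0,0,0,0,0,1],
  [0,0,0,0,0,-1.5,1],
  [0,0,0,0,0,-3.5,1],
  [0,0,0,0,0,-3.5,1],
  [0,0,0,0,0,-3.5,1],
  [0,0,0,0,0,-3,1],
])

```text
t: 28.75
tool_pos: [0.521, -0.2484, 0.2173]
tool_rot: [3.141, 0.028, 0.002]
contact_force: [0.6, -0.4, -0.7]
opening: 0.0853
```

Request:
jog_arm([
  [0,0,0,-3.3,0,0,1],
  [0,0,0,-3.3,0,0,1],
  [0,0,0,-3.3,0,0,1],
  [0,0,0,-3,0,0,1],
  [0,0,0,0,0,0,1],
  [0,0,0,0,0,0,1],
  [0,0,0,0,0,0,1],
])

```text
t: 29.33
tool_pos: [0.3921, -0.2508, 0.215]
tool_rot: [3.141, 0.027, 0.002]
contact_force: [-0.5, 0.1, -0.8]
opening: 0.0855
```

Run:
```python
from h import *
im,d,K,T=shot('wrist','w23');P=cloud(d,K,T)
a,b,*_=shot('side','s9'); shot('top','t9')
for f in('w23','s9','t9'):
    im,d,K,T=load(f);P=cloud(d,K,T)
    for n,c,r,zr in(('r1',(.519,-.177),.03,(.035,.055)),('r2',(.605,-.1755),.03,(.035,.055)),('c1',(.605,-.247),.04,(.09,.12)),('c2',(.52,-.248),.04,(.09,.12))):
        m=(np.hypot(P[...,0]-c[0],P[...,1]-c[1])<r)&(d>0)&(P[...,2]>zr[0])&(P[...,2]<zr[1])
        if m.sum()>20:
            z=P[m][:,2]*1000; q=(P[m]*1000)[:,:2].astype(np.float32); print(f,n,m.sum(),np.percentile(z,[5,50,95]).round(1),np.round(cv2.minAreaRect(q)[0],1),np.round(cv2.minAreaRect(q)[1],1),round(cv2.minAreaRect(q)[2],1))
cv2.imwrite('pics/fin.png',np.hstack([cv2.resize(load('s9')[0][150:300,150:350,::-1],(480,360)),cv2.resize(load('w23')[0][:240,60:,::-1],(320,360))]))
```

```text
w23 r1 2957 [43.1 44.4 45.7] [ 519.3 -177.2] [59.4 59.5] 3.0
w23 c2 2403 [105.  106.4 107.7] [ 515.8 -247.3] [55.4 26.1] 1.3
s9 r1 286 [40.6 44.2 47.7] [ 519. -177.] [56.  59.2] 4.0
s9 r2 286 [40.1 43.9 47.6] [ 604.4 -175.9] [56.2 58.1] 6.8
s9 c1 210 [ 93.8 105.3 108.4] [ 604.1 -243.8] [58.9 28.6] 4.2
s9 c2 219 [ 93.2 105.7 109.1] [ 518.  -246.4] [61.6 28. ] 1.4
t9 r1 419 [42.1 44.7 47.2] [ 520.1 -177. ] [59.8 57.1] 88.9
t9 r2 408 [41.8 44.5 47.5] [ 605.  -175.7] [58.1 55.7] 89.5
t9 c1 297 [102.2 106.6 109.1] [ 603.1 -245.5] [61.9 26.4] 0.1
t9 c2 292 [103.3 106.4 108.8] [ 517.5 -247.6] [26.2 61.1] 89.8
```

View pics/fin.png

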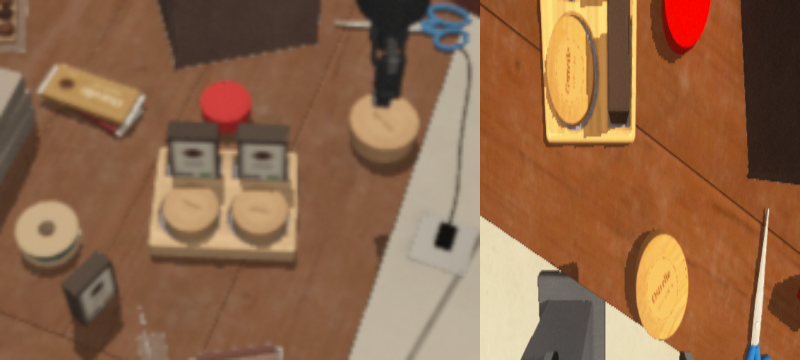

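The final view shows both rounds in the wells, both cartons upright in the slots and the look-alikes still in place. Handing in.

```bash
python3 -c "
from h import *
print(ctrl.finish_job())"
```

```text
the job is handed in; nothing more can be done
None
```

The gift tray is made up and handed in at about 29.5 s. Both small round boxes sit in the wells and both tall cartons stand upright in the slots, with the rounds placed first.

- **Seating:** the last wrist, side and top depth readings put the round lids at about 44 mm and the carton tops at about 106 mm, the heights expected when fully seated. The wrist camera could only see one box and one carton, so the others rest on the side and top views. Contact while lowering was only about 1–6 N, and nothing was dropped.
- **Look-alikes:** the gripper did not touch the large round box, the short carton, the reel or the red items. In the final view, all of these that were in frame looked unmoved. I did not re-measure them, and the red carton was outside that view.
- **Disagreements:**
  - `ctrl.tcp_to_tips` says the fingertips are 22 mm ahead of the TCP. The wrist depth showed them about 12–19 mm behind it, so my first grasp closed empty above the lid without touching anything. I used the measured offset after that.
  - The wrist and top views disagreed by about 2 mm, within the stated calibration error.

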